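# Leak-check the lid joint of a culture box

## Task

Shut the lid of the aluminium culture box fully. Then take the leak probe from its stand and, with its sprung tip lightly pressed on the floor of the groove along the lid's front edge, run it in one slow, steady pass (about 3 cm a second, without lifting) from the corner beside the cross-handled valve to the corner beside the plain round cap. Hang the probe back upright in the fork of its stand, leave the lid shut and do not disturb the other things on the bench.

Things in the scene. Friction and masses are not known exactly. Their poses are not given: they have to be found in the camera images.
- case: aluminium culture box, fixed, 220 (x) x 240 (y) x 88 mm high; origin under its middle, -x is the front (faces the robot within 0.3 rad). Front and sides: rim 10 mm wide, top at z = 88, and inside it a groove 12 mm wide, floor at z = 80; the shut lid is the groove's inner wall. Front groove: centre line x = -94, from y = +104 to -104 mm. Ears (valve, cap) at x = -95, y = +-135
- groove_left (a point): centre of the groove floor at the box's front left (+y) corner: one end of the front groove
- groove_right (a point): centre of the groove floor at the box's front right (-y) corner: the other end of the front groove
- lid (a joint): lid's hinge angle, rad: 0 shut, grows as it opens (starts 0.5 to 0.95, stop 1.2). Axis along the box's y at x = +80, z = 86 mm. Stiff: it stays where left; about 2 to 5 N down on its front edge closes it. Lid: slab 163 x 196 x 12 mm (underside z = 80 when shut), 0.4 kg; a dark bar handle 90 mm long, standing 25 mm high, lies across it 83 mm behind the front edge
- lid_front (a point): middle of the top front edge of the lid, 168 mm from the hinge axis and 6 mm above the hinge in the lid's own plane when shut; it moves with the lid
- valve: steel valve with a cross-shaped handle 37 mm across, 23 mm high, fixed on one of the two ears beside the front corners of the box; origin at the middle of its underside. The pass starts at this end
- cap: plain steel domed cap, 24 mm across, 11 mm high, fixed on the other ear; origin at the middle of its underside. The pass ends at this end
- stand: white probe stand, fixed, base 110 x 90 x 12 mm; origin under its middle. A post at x = +35 mm carries a level fork, top at z = 135 mm: two prongs 10 mm wide, 6 thick, with a 16 mm slot between them along the stand's x, open to -x (from x = -30) and closed by the post at x = +28; -x faces the robot within 0.4 rad. The probe hangs in the slot at about x = 0, collar on the prongs
- probe: leak probe, hanging upright, about 0.10 kg; origin at the middle of the collar's underside, z up. Collar 32 mm across, 6 thick; above it a white square handle 24 x 24 mm up to z = 80 mm, sides along x and y, the place to grip; below it a round shaft 12 mm thick down to z = -75 mm, then the thin steel tip, ending in a 6 mm ball at z = -105 mm when not pressed
- probe_tip (a point): lowest point of the probe's ball tip; moves with the sprung tip
- nib (a joint): how far the sprung tip is pushed in, in m: 0 free, stop at 0.010. The spring gives about 1 N at first touch and 3 N at the stop
- bottle: bystander: clear bottle, 66 mm across, 130 mm high; origin under its middle
- rack: bystander: rack of tubes, 90 x 200 x 120 mm; origin under its middle
- wells: bystander: flat well plate, 85 x 127 x 12 mm; origin under its middle
- tipbox: bystander: box of pipette tips, 80 x 120 x 60 mm; origin under its middle
- beaker: bystander: open glass beaker, 80 mm across, 100 mm high; origin under its middle
- jar: bystander: small amber jar, 50 mm across, 60 mm high; origin under its middle
- marker: bystander: marker pen lying on the bench, 125 x 13 mm; origin under its barrel
- dishes: bystander: stack of culture dishes, 90 mm across, 45 mm high; origin under its middle
There are look-alikes about, which are no part of the job. There is more than one size of the probe; the one meant has the size given above.

How it is judged:
On the way, in this order (a step that is already met when the one before it is completed fails the run):
1. the lid is fully shut (value of joint lid below 0.03 rad), for 0.2 s.
2. probe tip pressed on the groove floor: touched down at the valve end of the front groove (x of probe_tip in the frame of case between -0.1 and -0.088 m and z of probe_tip in the frame of case between 0.077 and 0.0835 m and value of joint nib above 0.0007 m and ((y of valve in the frame of case above 0 m and y of probe_tip in the frame of case between 0.085 and 0.112 m) or (y of valve in the frame of case below 0 m and y of probe_tip in the frame of case between -0.112 and -0.085 m))), for 0.05 s.
3. probe tip pressed on the groove floor: one sixth of the way (x of probe_tip in the frame of case between -0.1 and -0.088 m and z of probe_tip in the frame of case between 0.077 and 0.0835 m and value of joint nib above 0.0007 m and ((y of valve in the frame of case above 0 m and y of probe_tip in the frame of case between 0.053 and 0.073 m) or (y of valve in the frame of case below 0 m and y of probe_tip in the frame of case between -0.073 and -0.053 m))), for 0.05 s.
4. probe tip pressed on the groove floor: a third of the way (x of probe_tip in the frame of case between -0.1 and -0.088 m and z of probe_tip in the frame of case between 0.077 and 0.0835 m and value of joint nib above 0.0007 m and ((y of valve in the frame of case above 0 m and y of probe_tip in the frame of case between 0.022 and 0.042 m) or (y of valve in the frame of case below 0 m and y of probe_tip in the frame of case between -0.042 and -0.022 m))), for 0.05 s.
5. probe tip pressed on the groove floor: halfway along (x of probe_tip in the frame of case between -0.1 and -0.088 m and z of probe_tip in the frame of case between 0.077 and 0.0835 m and value of joint nib above 0.0007 m and ((y of valve in the frame of case above 0 m and y of probe_tip in the frame of case between -0.01 and 0.01 m) or (y of valve in the frame of case below 0 m and y of probe_tip in the frame of case between -0.01 and 0.01 m))), for 0.05 s.
6. probe tip pressed on the groove floor: two thirds of the way (x of probe_tip in the frame of case between -0.1 and -0.088 m and z of probe_tip in the frame of case between 0.077 and 0.0835 m and value of joint nib above 0.0007 m and ((y of valve in the frame of case above 0 m and y of probe_tip in the frame of case between -0.042 and -0.022 m) or (y of valve in the frame of case below 0 m and y of probe_tip in the frame of case between 0.022 and 0.042 m))), for 0.05 s.
7. probe tip pressed on the groove floor: five sixths of the way (x of probe_tip in the frame of case between -0.1 and -0.088 m and z of probe_tip in the frame of case between 0.077 and 0.0835 m and value of joint nib above 0.0007 m and ((y of valve in the frame of case above 0 m and y of probe_tip in the frame of case between -0.073 and -0.053 m) or (y of valve in the frame of case below 0 m and y of probe_tip in the frame of case between 0.053 and 0.073 m))), for 0.05 s.
8. probe tip pressed on the groove floor: reached the cap end of the groove (x of probe_tip in the frame of case between -0.1 and -0.088 m and z of probe_tip in the frame of case between 0.077 and 0.0835 m and value of joint nib above 0.0007 m and ((y of valve in the frame of case above 0 m and y of probe_tip in the frame of case between -0.112 and -0.085 m) or (y of valve in the frame of case below 0 m and y of probe_tip in the frame of case between 0.085 and 0.112 m))), for 0.05 s.
At the end, for the whole second after the job is handed in: The lid is within 0.03 rad of shut, and the probe hangs at rest in the fork of its stand: collar on the prongs (height within 4 mm), upright within 0.1 rad, between 20 mm in front of and 14 mm behind the stand's middle and within 6 mm to either side (value of joint lid below 0.03 rad and x of probe in the frame of stand between -0.02 and 0.014 m and y of probe in the frame of stand between -0.006 and 0.006 m and z of probe in the frame of stand between 0.131 and 0.139 m and angle between probe's own z axis and vertical below 0.1 rad and linear speed of probe below 0.02 m/s); the robot touches nothing.
It fails at once if the probe tip runs along the groove faster than 8 cm/s (x of probe_tip in the frame of case between -0.1 and -0.088 m and z of probe_tip in the frame of case between 0.077 and 0.0835 m and value of joint nib above 0.0007 m and y of probe_tip in the frame of case between -0.083 and 0.083 m and linear speed of probe above 0.08 m/s).
It fails at once if the probe tip is lifted off the groove floor between its ends (4 to 20 mm above it) (value of joint lid below 0.03 rad and x of probe_tip in the frame of case between -0.098 and -0.09 m and z of probe_tip in the frame of case between 0.084 and 0.1 m and y of probe_tip in the frame of case between -0.083 and 0.083 m).
It fails at once if the probe is pressed on the box harder than 20 N (contact force between probe and case above 20 N).
It fails at once if a bystander is moved more than 4 cm (distance of any of bottle, rack, wells, tipbox, beaker, jar, marker, dishes from where it was at the start of the episode above 0.04 m).
It also fails if it takes over 72 s, if anything falls off the work surface, if the arm or the gripper's body presses on something with over 40 N, if the wrist force passes 120 N, or if a joint passes its speed limit or range.

## Robot

A 6-joint arm with a two-finger parallel gripper is mounted at the origin on the work surface. World frame = base frame: x ahead of the robot, y to its left, z up, the work surface at z = 0. Lengths are in m, angles in rad, forces in N, time in s.
With the tool pointing down it reaches from about 0.3 to 0.875 m from the base axis. Payload 6.4 kg.
Tool frame: the origin (TCP) lies on the front face of the gripper's body, between the roots of the fingers; the fingertips stand 64 mm ahead of it and the grasp point (between the pads) lies 45 mm ahead of it (env.grasp_offset is the distance from the TCP to the grasp point, in m); z points along the fingers, y is the line along which they close (so a half turn about z gives the same grasp; the last joint's range is limited). The gripper opens to 88 mm and grips with 3 to 60 N. Pads are 18 mm wide; open, the fingers measure 123 mm over their backs; the gripper's body (75 mm by 187 mm) begins 45 mm behind the grasp point.
Start: joints at [1.136, 0.181, 1.607, -0, 1.354, -0.206], TCP at [0.13, 0.56, 0.303] pointing down, gripper open.
Joint ranges: [-2.99, 2.99], [-0.89, 2.07], [0.3, 2.58], [-1.14, 4.28], [0, 2.63], [-3.12, 3.12]. Speed limits (rad/s): [2.57, 2.57, 3.01, 3.14, 3.14, 3.14].

## Interface

Orientations are given as a rotation vector (axis times angle).
In Python, from bench import env, viewer gives the robot as it stands.
- The arm moves only by the tool send_rows, never from a script. Its argument "motion" is a list that holds one entry, the list of rows, each a list of 5 numbers: the shift along the tool's x, y, z in cm, then the turn about the tool's z in degrees, then the finger opening in cm, from 0 to 8.81. In form: [[[tx, ty, tz, roll, claw], ...]]. A call has 1 to 5 rows; each row shifts and turns the commanded pose from where the row before left it, along the tool's axes as they then stand; what a row does not reach is not made up. A row lasts 1/8 s, in which the tool goes at most 62.5 mm and 10.7 degrees, less where a joint would pass 70% of its speed; a pose out of reach is approached as far as the arm can. A call is refused whole if a number of a shift passes 6.25 or a number of a turn 10.7, either way. A call with a gripper value outside its range is refused whole. The fingers move at their own pace and stop on an object; the grip force is fixed at half the most. Time passes only in rows, so rows that do not move let the fingers close. It gives the time, the measured TCP pose, the force, the opening and the grip force at its end, in the units of the state.
- env.read_state(): the state, without advancing time (a new reading comes with each control period).
- viewer.read_camera(name): name is "side" or "top"; returns a dict with "color" (420x560x3 uint8, red, green, blue), "fx", "fy", "cx", "cy" (pixels), "origin" and "orientation" of the camera in the world. Camera axes: x right, y down, z forward; pixel columns grow to the right and rows downward; lengths in m; the calibration is good to about 2 mm. A picture is of the moment at which its call begins. There is no depth.
- env.sign_off(): hands the job in; it is judged then, once.
The state is a dict: "t": time; "joint_pos": joint angles; "dq": joint speeds; "joint_torque": joint torques, N m; "ee_pos": TCP position; "tcp_rot": TCP orientation; "force": force on the tool from outside, world axes, zero at the start; "wrist_torque": the same for the moment, N m; "opening": finger opening in m; "gripper_force": force on a finger pad.
Only numpy, scipy, OpenCV 4.12 (cv2) and the standard library are available. Lean on these libraries where they do the work, as an engineer would, in place of code of your own. Each camera call takes 0.05 s, during which the arm holds its last target. There are 200 camera calls.

## Working session

There is one attempt and no reset: what is moved stays moved. The work goes in short steps, Python scripts to look and compute and a tool call to move; the robot and the scene stay as the last step left them, time stands still between calls to the robot, and variables do not carry over. Pictures are saved under pics/ and viewed, at most 10 in all, crops included, and the job is handed in when it is done.

Besides the shell and the picture viewer there is one more tool, called after "Request:" as a command line: name --argument value ..., lists and objects as JSON in quotes. send_rows: Moves the arm, as the interface text tells. Its arguments: {"type":"object","properties":{"motion":{"type":"array"}},"required":["motion"]}

```bash
mkdir -p pics; ls; cat > h.py <<'E'
import numpy as np, cv2
from scipy.spatial.transform import Rotation as R
from bench import env, viewer
def shot(n):
    c=viewer.read_camera(n); return c
def Rm(c):
    o=np.array(c["orientation"],float)
    return o if o.shape==(3,3) else (R.from_rotvec(o).as_matrix() if o.size==3 else R.from_quat(o).as_matrix())
def ray(c,u,v):
    d=Rm(c)@np.array([(u-c["cx"])/c["fx"],(v-c["cy"])/c["fy"],1.]); return np.array(c["origin"]),d/np.linalg.norm(d)
def onz(c,u,v,z):
    o,d=ray(c,u,v); return o+d*(z-o[2])/d[2]
def proj(c,p):
    q=Rm(c).T@(np.array(p)-c["origin"]); return np.array([c["fx"]*q[0]/q[2]+c["cx"],c["fy"]*q[1]/q[2]+c["cy"]])
def cross(c1,p1,c2,p2):
    o1,d1=ray(c1,*p1);o2,d2=ray(c2,*p2)
    s=np.linalg.lstsq(np.c_[d1,-d2],o2-o1,rcond=None)[0]
    a,b=o1+s[0]*d1,o2+s[1]*d2
    return (a+b)/2,np.linalg.norm(a-b)
def save(im,n,k=1): cv2.imwrite("pics/"+n,cv2.resize(im[...,::-1],None,fx=k,fy=k,interpolation=cv2.INTER_CUBIC))
E
python3 - <<'E'
from h import *
for n in("top","side"):
    c=shot(n); save(c["color"],n+"0.png",1.42); print(n,{k:np.round(c[k],4) for k in c if k!="color"})
s=env.read_state(); print(s)
E
```

```text
pics
top {'fx': np.float64(514.1582), 'fy': np.float64(514.1582), 'cx': np.float64(279.1659), 'cy': np.float64(216.7795), 'origin': array([0.3362, 0.0104, 1.5787]), 'orientation': array([-2.1475,  2.1181, -0.1949])}
side {'fx': np.float64(435.5308), 'fy': np.float64(435.5308), 'cx': np.float64(283.5964), 'cy': np.float64(210.9265), 'origin': array([0.2287, 0.8179, 0.8233]), 'orientation': array([-0.5059,  2.6442, -1.2358])}
{'t': 0.1, 'joint_pos': array([ 1.13572211e+00,  1.81499564e-01,  1.60788362e+00, -5.22264815e-06,
        1.35379890e+00, -2.06323818e-01]), 'dq': array([ 0.00097215, -0.00025215, -0.00099461,  0.00074742, -0.00037639,
       -0.00124108]), 'joint_torque': array([-8.37682751e-05, -4.34819770e+01, -3.42697763e+01,  7.05457432e-02,
        3.39928363e-02, -4.81060874e-05]), 'ee_pos': array([0.13022325, 0.55967427, 0.30189348]), 'tcp_rot': array([-3.58478888e-01, -3.12057274e+00,  2.37153516e-03]), 'force': array([ 0.44737786, -0.09848625,  0.05916337]), 'wrist_torque': array([-0.03494603,  0.01401881,  0.02981371]), 'gripper_force': 0.0, 'opening': 0.08795467697362055}
```

View pics/top0.png

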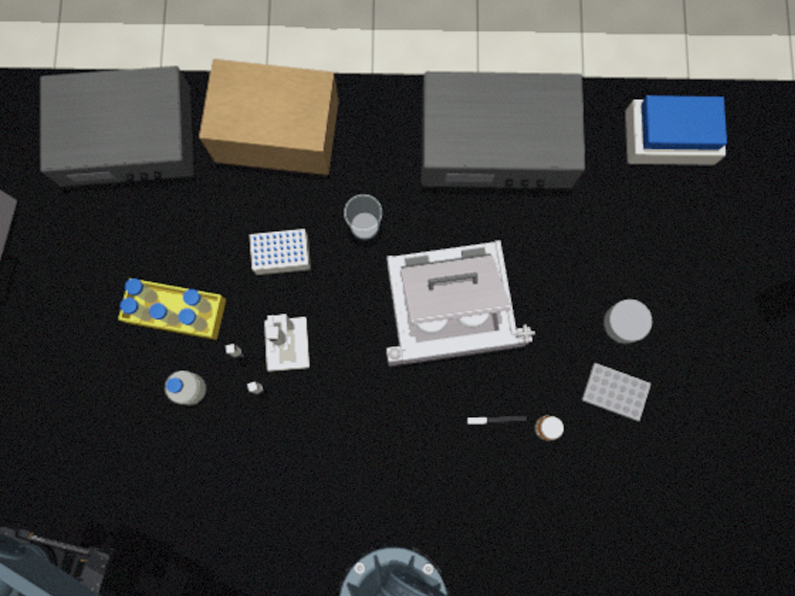

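View pics/side0.png

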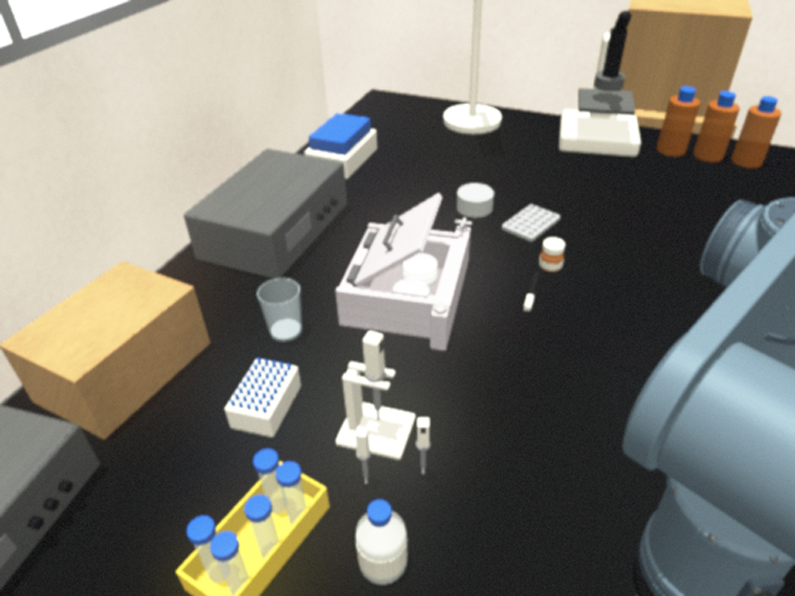

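Top view (1.42x): the box is at (455,300), with the valve at (524,334) on the right (-y) and the round cap at (397,354) on the left (+y). The stand is at (288,343). Candidates for the probe are the one hanging in the stand (272,332) and two small free-standing ones at (233,350) and (255,388). In the side view these are at (374,350), (363,445) and (423,435). I choose the large one in the fork. Next, a close crop to check it.

```bash
python3 - <<'E'
from h import *
a=shot("top")["color"];b=shot("side")["color"]
def crop(im,x,y,w,h,k): return cv2.resize(im[y:y+h,x:x+w],None,fx=k,fy=k,interpolation=cv2.INTER_CUBIC)
l=crop(a,150,210,80,60,5)   # 400x300
r=crop(b,225,220,80,120,5)  # 400x600
m=crop(a,262,162,124,93,400/124)
save(np.hstack([np.vstack([l,m[:300,:400]]),r]),"crop1.png")
E
```

```text
(no output)
```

View pics/crop1.png

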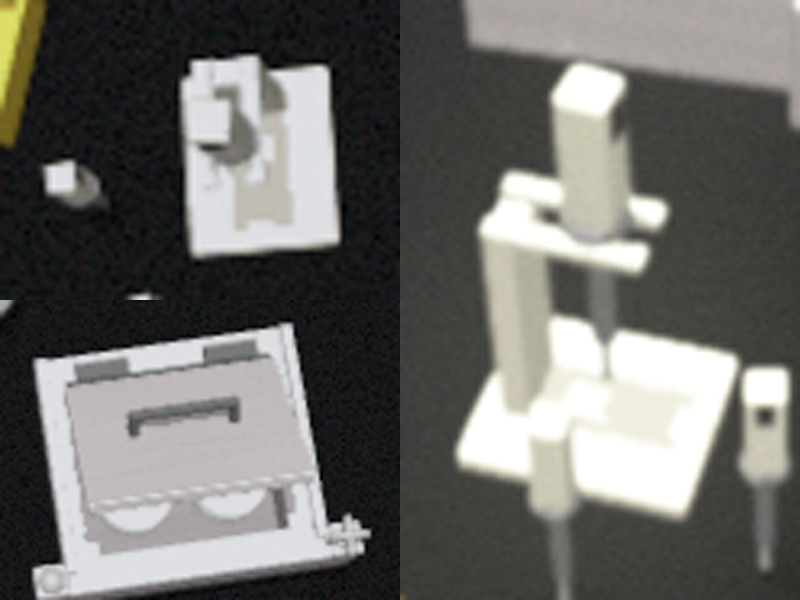

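The close crop confirms it: the tall white-handled probe has its collar on the prongs, its handle top is at top px (192,234) and side px (263,238), and the two short ones are decoys. Next I work out coarse poses.

```bash
python3 - <<'E'
from h import *
t=shot("top");s=shot("side")
m=lambda u,v:(262+u/3.226,162+(v-300)/3.226)
l=lambda u,v:(150+u/5,210+v/5)
rl=onz(t,*m(38,360),.088);rr=onz(t,*m(292,325),.088)
print("rear",rl,rr,np.linalg.norm(rl-rr))
ey=(rl-rr)/np.linalg.norm(rl-rr);ex=np.array([ey[1],-ey[0],0]);yaw=np.arctan2(ex[1],ex[0])
c=(rl+rr)/2-.11*ex;c[2]=0;print("case",c,yaw)
for n,p in(("cap",m(52,578)),("valve",m(347,535))): 
    q=onz(t,*p,.09)-c;print(n,q@ex,q@ey)
for th in np.arange(.4,1.0,.05):
    P=c+ex*(.08-.168*np.cos(th)+.006*np.sin(th))+np.array([0,0,.086+.168*np.sin(th)+.006*np.cos(th)])
    print(round(th,2),P.round(3),proj(t,P).round(1), (np.array(m(90,512))+m(313,477))/2) if 1 else 0
B=[onz(t,*l(*p),.012) for p in((328,65),(340,243),(192,258))]
print("stand",np.round(B,4),"ctr",(B[0]+B[2])/2, [np.linalg.norm(B[i]-B[i+1]) for i in(0,1)])
print("probe top",cross(t,(192,234),s,(225+190/5,220+88/5)), onz(t,192,234,.215))
E
```

```text
rear [0.70957818 0.01923145 0.088     ] [ 0.74657122 -0.21616123  0.088     ] 0.2382817580419201
case [ 0.61940841 -0.11554229  0.        ] 0.15587963127579998
cap -0.09241729435838177 0.13511255852318516
valve -0.09146307456922184 -0.1353812886918897
0.4 [ 0.548 -0.127  0.157] [325.1 231.6] [324.46125232 222.29138252]
0.45 [ 0.552 -0.126  0.164] [325.1 229.9] [324.46125232 222.29138252]
0.5 [ 0.556 -0.126  0.172] [325.2 228. ] [324.46125232 222.29138252]
0.55 [ 0.56  -0.125  0.179] [325.1 226. ] [324.46125232 222.29138252]
0.6 [ 0.565 -0.124  0.186] [325.1 223.9] [324.46125232 222.29138252]
0.65 [ 0.57  -0.123  0.192] [325.  221.7] [324.46125232 222.29138252]
0.7 [ 0.575 -0.122  0.199] [325.  219.4] [324.46125232 222.29138252]
0.75 [ 0.581 -0.122  0.205] [324.8 216.9] [324.46125232 222.29138252]
0.8 [ 0.587 -0.121  0.211] [324.7 214.3] [324.46125232 222.29138252]
0.85 [ 0.593 -0.12   0.216] [324.5 211.7] [324.46125232 222.29138252]
0.9 [ 0.6   -0.119  0.221] [324.3 208.9] [324.46125232 222.29138252]
0.95 [ 0.607 -0.118  0.226] [324.1 206.1] [324.46125232 222.29138252]
stand [[0.5914 0.1971 0.012 ]
 [0.4816 0.186  0.012 ]
 [0.4712 0.2757 0.012 ]] ctr [0.53131761 0.23640322 0.012     ] [np.float64(0.11036197627689316), np.float64(0.09027532806596383)]
probe top (array([0.52582093, 0.23466756, 0.21219697]), np.float64(0.004563220606281819)) [0.52763155 0.23492901 0.215     ]
```

The geometry fits well. Case is at (0.619,-0.116) with yaw 0.156, the lid at about 0.64 rad, the stand at (0.531,0.236) with yaw 0.10, and the probe at about (0.527,0.235). I move over the lid with the fingers closed.

Request:
send_rows --motion '[[[-3.95,-3.75,0,0,0],[-3.95,-3.75,0,0,0],[-3.95,-3.75,0,0,0],[-3.95,-3.75,0,0,0],[-3.95,-3.75,0,0,0]]]'

```text
t: 0.92
ee_pos: [0.2808, 0.3312, 0.3029]
tcp_rot: [0.358, 3.121, 0.001]
force: [1.0, 1.3, -0.4]
opening: 0.0401
gripper_force: 0.0
```

Request:
send_rows --motion '[[[-3.95,-3.75,0,0,0],[-3.95,-3.75,0,0,0],[-3.95,-3.75,0,0,0],[-3.95,-3.75,0,0,0],[-3.95,-3.75,0,0,0]]]'

```text
t: 1.55
ee_pos: [0.4308, 0.1035, 0.303]
tcp_rot: [0.359, 3.12, 0.0]
force: [0.8, 0.7, -0.2]
opening: 0.0005
gripper_force: 0.0
```

Request:
send_rows --motion '[[[-3.95,-3.75,0,0,0],[-3.95,-3.75,0,0,0],[-3.95,-3.75,0,0,0],[-3.95,-3.75,0,0,0],[-3.95,-3.75,0,0,0]]]'

```text
t: 2.17
ee_pos: [0.5807, -0.1239, 0.3027]
tcp_rot: [0.359, 3.121, 0.0]
force: [-0.4, 0.1, 0.2]
opening: 0.0005
gripper_force: 0.0
```

Request:
send_rows --motion '[[[0,0,2,0,0],[0,0,2,0,0],[0,0,2,0,0],[0,0,1.5,0,0],[0,0,1.5,0,0]]]'

```text
t: 2.8
ee_pos: [0.5801, -0.1223, 0.2125]
tcp_rot: [0.358, 3.12, -0.0]
force: [-0.9, 1.0, 2.3]
opening: 0.0003
gripper_force: 1.3
```

Request:
send_rows --motion '[[[0,0,1.2,0,0],[0,0,1.2,0,0],[0,0,1.2,0,0],[0,0,1,0,0],[0,0,0.5,0,0]]]'

```text
t: 3.42
ee_pos: [0.5796, -0.1221, 0.1608]
tcp_rot: [-0.359, -3.12, -0.0]
force: [-1.8, -0.0, 2.4]
opening: 0.0006
gripper_force: 1.0
```

Tips are at 0.097. I press the last few mm gently.

Request:
send_rows --motion '[[[0,0,0.2,0,0],[0,0,0.2,0,0],[0,0,0.1,0,0],[0,0,0.1,0,0],[0,0,0,0,0]]]'

```text
t: 4.05
ee_pos: [0.58, -0.1221, 0.1564]
tcp_rot: [0.358, 3.121, -0.0]
force: [-4.2, -0.2, 5.7]
opening: 0.0005
gripper_force: 2.8
```

Request:
send_rows --motion '[[[0,0,0.1,0,0],[0,0,0.1,0,0],[0,0,0,0,0]]]'

```text
t: 4.42
ee_pos: [0.5801, -0.1222, 0.1563]
tcp_rot: [0.358, 3.121, -0.0]
force: [-9.4, 3.0, 19.4]
opening: 0.0004
gripper_force: 9.7
```

Request:
send_rows --motion '[[[0,0,-3,0,0],[0,0,-6,0,0],[0,0,-6,0,0],[3.25,4,0,0,0],[3.25,4,0,0,5]]]'

```text
t: 5.05
ee_pos: [0.5347, -0.0289, 0.3048]
tcp_rot: [0.36, 3.118, -0.0]
force: [-0.8, 0.6, -1.5]
opening: 0.0084
gripper_force: 0.0
```

Request:
send_rows --motion '[[[3.25,4,0,0,8.8],[3.25,4,0,0,8.8],[3.25,4,0,0,8.8],[3.25,4,0,0,8.8],[3.25,4,0,0,8.8]]]'

```text
t: 5.68
ee_pos: [0.4211, 0.2036, 0.304]
tcp_rot: [0.359, 3.12, 0.001]
force: [1.0, -0.4, 0.1]
opening: 0.0581
gripper_force: 0.0
```

Request:
send_rows --motion '[[[3.25,4,0,0,8.8],[0,0,0,-9.5,8.8],[0,0,0,-9.5,8.8]]]'

```text
t: 6.05
ee_pos: [0.3988, 0.2494, 0.3039]
tcp_rot: [-0.173, 3.136, 0.001]
force: [0.1, -0.1, -0.2]
opening: 0.0874
gripper_force: 0.0
```

```bash
python3 - <<'E'
from h import *
T=shot("top");S=shot("side")
a=T["color"];b=S["color"]
def crop(im,x,y,w,h,k): return cv2.resize(im[y:y+h,x:x+w],None,fx=k,fy=k,interpolation=cv2.INTER_CUBIC)
l=crop(a,262,160,120,100,400/120)[:300]
l2=crop(a,160,205,100,75,4)
r=crop(b,225,130,120,180,400/120)
save(np.hstack([np.vstack([l,l2]),r]),"crop2.png")
print(env.read_state()["ee_pos"],env.read_state()["tcp_rot"])
E
```

```text
[0.39914884 0.2488082  0.30382337] [-1.64363985e-01  3.13657157e+00  4.83289069e-04]
```

View pics/crop2.png

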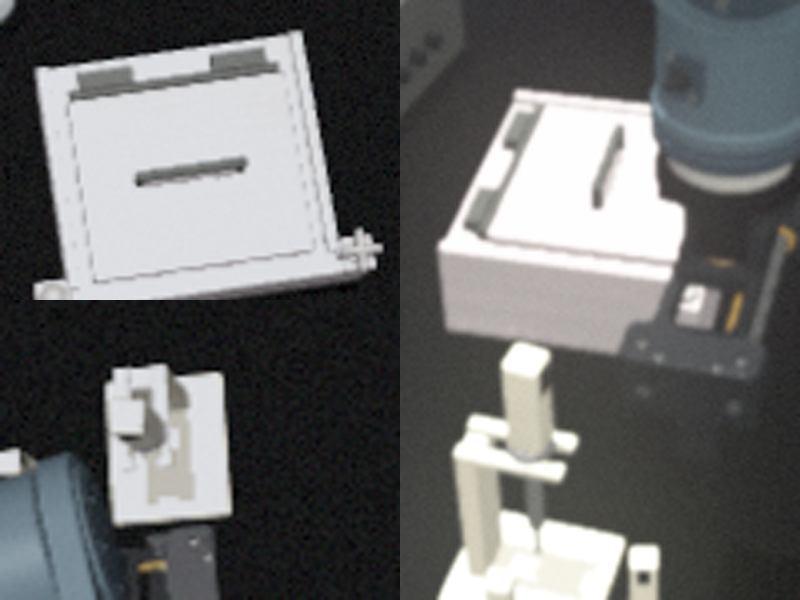

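The lid is shut (hinge parts flush, groove visible all round), and the probe stands clear at top px (192,234). I go over it and down.

Request:
send_rows --motion '[[[-4.2,-0.9,0,0,8.8],[-4.2,-0.9,0,0,8.8],[-4.2,-0.9,0,0,8.8],[0,0,2,0,8.8],[0,0,2,0,8.8]]]'

```text
t: 6.78
ee_pos: [0.5281, 0.2341, 0.263]
tcp_rot: [-0.153, 3.137, 0.0]
force: [-0.2, -0.4, -0.8]
opening: 0.0878
gripper_force: 0.0
```

Request:
send_rows --motion '[[[0,0,2,0,8.8],[0,0,1.6,0,8.8],[0,0,0,0,8.8]]]'

```text
t: 7.15
ee_pos: [0.5267, 0.2342, 0.2263]
tcp_rot: [0.158, -3.135, 0.001]
force: [0.2, -0.2, 0.2]
opening: 0.0877
gripper_force: 0.0
```

```bash
python3 - <<'E'
from h import *
T=shot("top");S=shot("side")
a=T["color"];b=S["color"]
def crop(im,x,y,w,h,k): return cv2.resize(im[y:y+h,x:x+w],None,fx=k,fy=k,interpolation=cv2.INTER_CUBIC)
save(np.hstack([crop(a,160,205,80,120,5),crop(b,225,210,80,120,5)]),"crop3.png")
p=env.read_state()["ee_pos"];print(p,env.read_state()["tcp_rot"])
E
```

```text
[0.52765643 0.23455525 0.22822229] [-1.59914970e-01  3.13687413e+00  2.07563079e-04]
```

View pics/crop3.png

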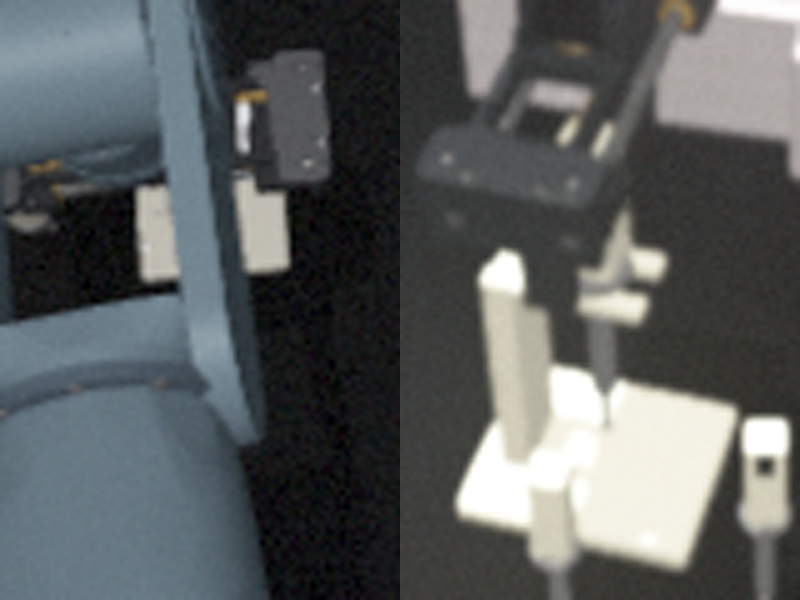

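The picture shows the probe handle between the open fingers, collar on the prongs and nothing touched. I close.

Request:
send_rows --motion '[[[0,0,0,0,2],[0,0,0,0,2],[0,0,0,0,2],[0,0,0,0,2],[0,0,0,0,2]]]'

```text
t: 7.88
ee_pos: [0.5273, 0.2345, 0.2278]
tcp_rot: [-0.161, 3.137, 0.0]
force: [0.4, 0.2, -1.0]
opening: 0.0402
gripper_force: 0.0
```

Request:
send_rows --motion '[[[0,0,0,0,2],[0,0,0,0,2],[0,0,0,0,2],[0,0,0,0,2]]]'

```text
t: 8.38
ee_pos: [0.5272, 0.2349, 0.2276]
tcp_rot: [0.162, -3.137, -0.001]
force: [-0.4, 4.3, -0.9]
opening: 0.024
gripper_force: 29.4
```

Request:
send_rows --motion '[[[0,0,-2,0,2],[0,0,-4,0,2],[0,0,-4,0,2],[0,0,-3,0,2],[0,0,0,0,2]]]'

```text
t: 9.0
ee_pos: [0.5284, 0.2344, 0.3603]
tcp_rot: [-0.161, 3.132, -0.0]
force: [0.7, -0.5, -1.6]
opening: 0.0237
gripper_force: 29.6
```

```bash
python3 - <<'E'
from h import *
T=shot("top");S=shot("side")
cv2.imwrite("pics/rawT.png",T["color"][...,::-1]);cv2.imwrite("pics/rawS.png",S["color"][...,::-1])
g=cv2.GaussianBlur(cv2.cvtColor(T["color"],cv2.COLOR_RGB2GRAY),(3,3),0).astype(float)
def edge(p0,p1,inward,n=25):  # subpixel half-level crossing along the normal, then line fit
    p0,p1=np.array(p0,float),np.array(p1,float);out=[]
    d=(p1-p0)/np.linalg.norm(p1-p0);nn=np.array([-d[1],d[0]])*inward
    for k in np.linspace(.08,.92,n):
        s=np.arange(-4,4.01,.1);q=p0+k*(p1-p0)+s[:,None]*nn
        v=cv2.remap(g.astype(np.float32),q[None,:,0].astype(np.float32),q[None,:,1].astype(np.float32),1)[0]
        gr=np.gradient(v);i=np.argmax(gr);w=np.clip(gr[max(0,i-15):i+16],0,None)
        out.append(q[max(0,i-15):i+16].T@w/w.sum())
    f=cv2.fitLine(np.array(out,np.float32),cv2.DIST_HUBER,0,.01,.01).ravel();o=np.array(out)
    r=(o-f[2:])@np.array([-f[1],f[0]]);return f,np.abs(r).mean()
rl,rr=(273.6,180.8),(352.3,169.8);fr=(262+333/3.333,160+240/3.333)
fR,e1=edge(rl,rr,1);fS,e2=edge(rr,fr,1)
print(e1,e2)
P=[onz(T,*(fR[2:]+fR[:2]*k),.088)[:2] for k in(-40,40)]
Q=[onz(T,*(fS[2:]+fS[:2]*k),.088)[:2] for k in(-30,30)]
y1=np.arctan2(*(P[1]-P[0])[::-1]);y2=np.arctan2(*(Q[1]-Q[0])[::-1]);print("yaws",y1+np.pi/2,y2,y2+np.pi)
for yaw in(.1559,(y1+np.pi/2+np.pi)%np.pi,):
    ex=np.array([np.cos(yaw),np.sin(yaw)]);ey=np.array([-ex[1],ex[0]])
    X=np.mean([p@ex for p in P])-.11;Y=np.mean([q@ey for q in Q])+.12
    c=ex*X+ey*Y;print("case",c,yaw)
    for sg in(-1,1): print("groove",sg,c-.094*ex+sg*.104*ey)
st=env.read_state();print(st["ee_pos"],st["tcp_rot"])
tip=st["ee_pos"]-[0,0,.198];print("tip exp px side",proj(S,tip)); x,y=map(int,proj(S,tip))
save(S["color"][max(0,y-110):y+40,x-75:x+75],"crop4.png",4)
E
```

```text
0.07594815147419454 0.05564692459530539
yaws 0.1618468025574764 -2.980338876268776 0.1612537773210172
case [ 0.62039317 -0.11380956] 0.1559
groove -1 [ 0.54368118 -0.23114357]
groove 1 [ 0.51138518 -0.02566616]
case [ 0.62042781 -0.11388466] 0.1618468025574762
groove -1 [ 0.54441494 -0.23167279]
groove 1 [ 0.51089758 -0.02639106]
[0.52704556 0.23414657 0.3564559 ] [ 1.61035302e-01 -3.13625570e+00  1.17012774e-03]
tip exp px side [262.7337023 255.5299133]
```

View pics/crop4.png

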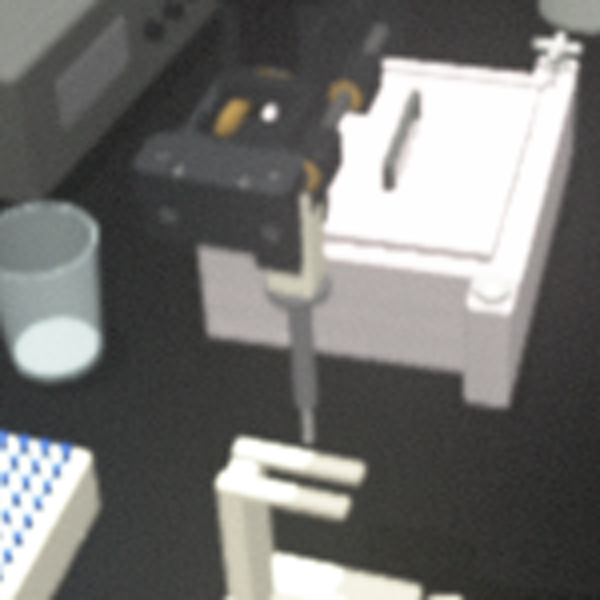

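The tip is free at crop (307,441), i.e. side px (263.8,255.2), against an expected (262.7,255.5). I check the side camera's bias on the box corners.

```bash
python3 - <<'E'
from h import *
S=shot("side");a=.1616;M=R.from_euler("z",a).as_matrix();c=np.array([.6204,-.1139,0])
for n,p in(("rearleft",(.11,.12,.088)),("lid FL",(-.088,.098,.092)),("lid FR",(-.088,-.098,.092)),("rear lower-left",(.11,.12,0)),("gL",(-.094,.104,.08))):
    q=proj(S,M@p+c);print(n,q.round(1),"crop",((q-[187,145])*4).round())
print("dpx per mm x",proj(S,[.526,.234,.158])-proj(S,[.527,.234,.158]),"y",proj(S,[.527,.235,.158])-proj(S,[.527,.234,.158]))
E
```

```text
rearleft [234.6 203.9] crop [190. 236.]
lid FL [308.2 207.1] crop [485. 248.]
lid FR [320.1 166.5] crop [532.  86.]
rear lower-left [237.4 228.1] crop [202. 333.]
gL [310.  212.3] crop [492. 269.]
dpx per mm x [0.42795712 0.12150777] y [-0.19283383  0.31441439]
```

Request:
send_rows --motion '[[[0,0,0,-3.4,2],[0.36,-2.85,0,0,2],[0.72,-5.69,0,0,2],[0.72,-5.69,0,0,2],[0.72,-5.69,0,0,2]]]'

```text
t: 9.78
ee_pos: [0.5338, 0.0323, 0.3555]
tcp_rot: [0.255, -3.128, -0.001]
force: [0.0, -0.9, -0.8]
opening: 0.0236
gripper_force: 29.6
```

Request:
send_rows --motion '[[[0.72,-5.69,0,0,2],[0.72,-5.69,0,0,2],[0.72,-5.69,0,0,2],[0.72,-5.69,0,0,2],[0.36,-2.85,0,0,2]]]'

```text
t: 10.4
ee_pos: [0.5429, -0.2269, 0.355]
tcp_rot: [0.25, -3.128, -0.003]
force: [0.1, 0.3, -1.2]
opening: 0.0242
gripper_force: 29.6
```

Request:
send_rows --motion '[[[0,0,1,0,2],[0,0,2,0,2],[0,0,1.5,0,2],[0,0,0,0,2]]]'

```text
t: 10.9
ee_pos: [0.5432, -0.2226, 0.3103]
tcp_rot: [0.256, -3.128, -0.005]
force: [-0.5, -0.3, -0.7]
opening: 0.0242
gripper_force: 29.6
```

```bash
cat > w.py <<'E'
from h import *
import sys
def case_pos(st):
    a=.1616;M=R.from_euler("z",a).as_matrix();c=np.array([.6204,-.1139,0])
    return M.T@(st["ee_pos"]-[0,0,.198]-c),M,c
E
python3 - <<'E'
from w import *
S=shot("side");T=shot("top");st=env.read_state();p,M,c=case_pos(st)
print("tip case",p.round(4),st["ee_pos"],st["tcp_rot"],st["force"])
t=proj(S,st["ee_pos"]-[0,0,.198]);print("tip px",t)
x,y=int(t[0])-40,int(t[1])-60
for n,q in(("gR",(-.094,-.097,.08)),("gL",(-.094,.104,.08)),("lidFL",(-.088,.098,.092)),("lidFR",(-.088,-.098,.092)),("rimL",(-.1,.1,.088)),("rimR",(-.1,-.1,.088)),("tip",p)):
    print(n,((proj(S,M@q+c)-[x,y])*6).round())
save(S["color"][y:y+100,x:x+100],"crop5.png",6)
E
```

```text
tip case [-0.0929 -0.0959  0.1147] [ 0.54413006 -0.22350141  0.31269662] [ 2.55759406e-01 -3.13094903e+00 -2.80728339e-04] [ 0.89935779  0.42636302 -1.15274559]
tip px [321.88074879 160.64684622]
gR [245. 421.]
gL [174. 674.]
lidFL [163. 643.]
lidFR [234. 399.]
rimL [189. 656.]
rimR [259. 406.]
tip [245. 364.]
```

View pics/crop5.png

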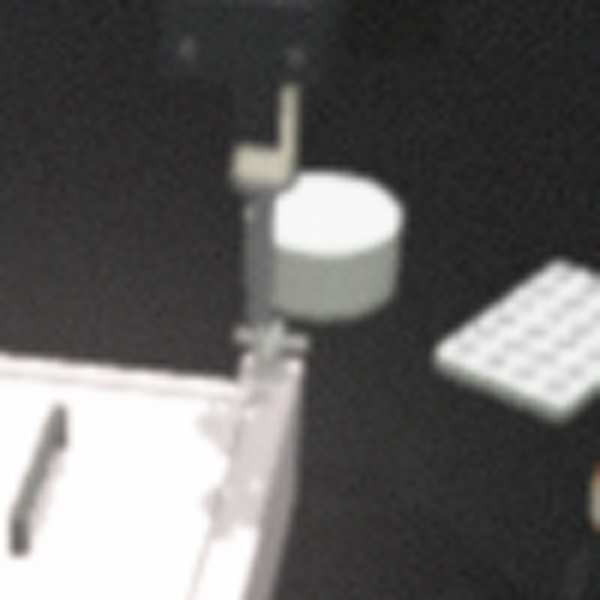

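The tip hangs above the groove's valve end: shaft at crop (260,325), groove line continuing at about (240,400), with the same camera bias on both. I lower gently.

Request:
send_rows --motion '[[[0,0,1.2,0,2],[0,0,1.0,0,2],[0,0,0.6,0,2],[0,0,0.2,0,2],[0,0,0,0,2]]]'

```text
t: 11.62
ee_pos: [0.544, -0.2242, 0.2827]
tcp_rot: [0.254, -3.131, -0.0]
force: [0.2, -0.2, -1.1]
opening: 0.0239
gripper_force: 29.6
```

Request:
send_rows --motion '[[[0,0,0.25,0,2],[0,0,0.25,0,2],[0,0,0.2,0,2],[0,0,0,0,2]]]'

```text
t: 12.12
ee_pos: [0.5441, -0.2242, 0.2758]
tcp_rot: [-0.254, 3.131, -0.0]
force: [-0.1, -0.3, 0.6]
opening: 0.0237
gripper_force: 29.6
```

Request:
send_rows --motion '[[[0,0,0.15,0,2],[0,0,0,0,2],[0,0.2,0,0,2],[0,0.35,0,0,2],[0,0.38,0,0,2]]]'

```text
t: 12.75
ee_pos: [0.5425, -0.2148, 0.2744]
tcp_rot: [-0.254, 3.131, -0.001]
force: [0.5, -2.1, 0.1]
opening: 0.0242
gripper_force: 29.6
```

Request:
send_rows --motion '[[[0,0.38,0,0,2],[0,0.38,0,0,2],[0,0.38,0,0,2],[0,0.38,0,0,2],[0,0.38,0,0,2]]]'

```text
t: 13.38
ee_pos: [0.5394, -0.1959, 0.2742]
tcp_rot: [0.254, -3.131, 0.0]
force: [1.1, -1.2, 1.2]
opening: 0.0241
gripper_force: 29.6
```

```bash
python3 - <<'E'
from w import *
S=shot("side");st=env.read_state();p,M,c=case_pos(st)
print("tip case",p.round(4),st["force"])
t=proj(S,st["ee_pos"]-[0,0,.198]);x,y=int(t[0])-40,int(t[1])-50
for n,q in(("g0",(-.094,p[1],.08)),("lidFL",(-.088,.098,.092)),("lidFR",(-.088,-.098,.092))): print(n,((proj(S,M@q+c)-[x,y])*7).round())
save(S["color"][y:y+85,x:x+85],"crop6.png",7)
E
```

```text
tip case [-0.0932 -0.0674  0.0761] [0.58352013 0.77544916 0.98840075]
g0 [289. 349.]
lidFL [205. 568.]
lidFR [288. 283.]
```

View pics/crop6.png

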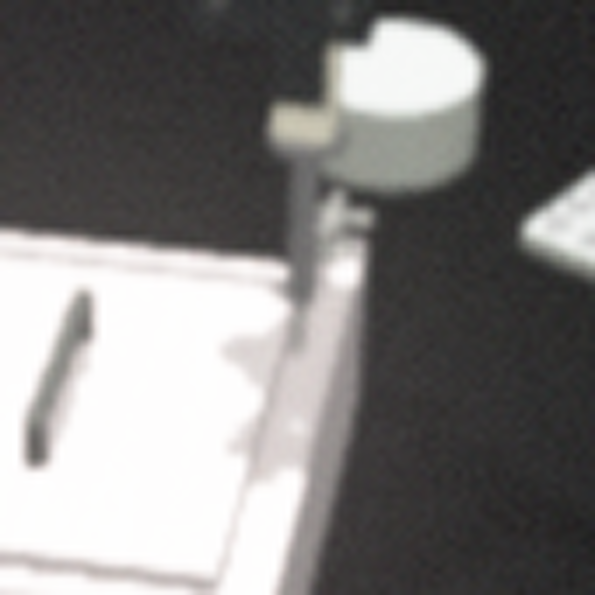

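The tip is in the groove at crop (297,348), side forces are small and the spring force is about 2 N. I continue the pass.

Request:
send_rows --motion '[[[0,0.38,0,0,2],[0,0.38,0,0,2],[0,0.38,0,0,2],[0,0.38,0,0,2],[0,0.38,0,0,2]]]'

```text
t: 14.05
ee_pos: [0.5363, -0.1772, 0.2742]
tcp_rot: [-0.254, 3.131, -0.0]
force: [0.1, -0.5, 0.9]
opening: 0.0237
gripper_force: 29.6
```

Request:
send_rows --motion '[[[0,0.38,0,0,2],[0,0.38,0,0,2],[0,0.38,0,0,2],[0,0.38,0,0,2],[0,0.38,0,0,2]]]'

```text
t: 14.68
ee_pos: [0.5333, -0.1584, 0.2742]
tcp_rot: [0.254, -3.131, -0.0]
force: [1.4, -1.8, -0.1]
opening: 0.024
gripper_force: 29.6
```

Request:
send_rows --motion '[[[0,0.38,0,0,2],[0,0.38,0,0,2],[0,0.38,0,0,2],[0,0.38,0,0,2],[0,0.38,0,0,2]]]'

```text
t: 15.3
ee_pos: [0.5302, -0.1397, 0.2742]
tcp_rot: [-0.254, 3.131, -0.0]
force: [-0.0, -1.6, 0.6]
opening: 0.0238
gripper_force: 29.6
```

Request:
send_rows --motion '[[[0,0.38,0,0,2],[0,0.38,0,0,2],[0,0.38,0,0,2],[0,0.38,0,0,2],[0,0.38,0,0,2]]]'

```text
t: 15.92
ee_pos: [0.5271, -0.1209, 0.2742]
tcp_rot: [-0.254, 3.131, -0.0]
force: [-0.1, -1.6, 0.7]
opening: 0.0236
gripper_force: 29.6
```

Request:
send_rows --motion '[[[0,0.38,0,0,2],[0,0.38,0,0,2],[0,0.38,0,0,2],[0,0.38,0,0,2],[0,0.38,0,0,2]]]'

```text
t: 16.55
ee_pos: [0.524, -0.1022, 0.2742]
tcp_rot: [0.254, -3.131, -0.0]
force: [-0.3, -1.6, 2.2]
opening: 0.0239
gripper_force: 29.6
```

Request:
send_rows --motion '[[[0,0.38,0,0,2],[0,0.38,0,0,2],[0,0.38,0,0,2],[0,0.38,0,0,2],[0,0.38,0,0,2]]]'

```text
t: 17.18
ee_pos: [0.521, -0.0834, 0.2742]
tcp_rot: [0.254, -3.131, 0.0]
force: [0.6, -1.7, 0.9]
opening: 0.024
gripper_force: 29.6
```

Request:
send_rows --motion '[[[0,0.38,0,0,2],[0,0.38,0,0,2],[0,0.38,0,0,2],[0,0.38,0,0,2],[0,0.38,0,0,2]]]'

```text
t: 17.8
ee_pos: [0.5179, -0.0646, 0.2742]
tcp_rot: [-0.255, 3.131, -0.0]
force: [-0.2, -0.7, 0.6]
opening: 0.0238
gripper_force: 29.6
```

Request:
send_rows --motion '[[[0,0.38,0,0,2],[0,0.38,0,0,2],[0,0.38,0,0,2],[0,0.38,0,0,2],[0,0.38,0,0,2]]]'

```text
t: 18.42
ee_pos: [0.5148, -0.0459, 0.2742]
tcp_rot: [0.254, -3.131, 0.0]
force: [-0.6, -1.0, 0.9]
opening: 0.0239
gripper_force: 29.6
```

Request:
send_rows --motion '[[[0,0.38,0,0,2],[0,0.38,0,0,2],[0,0.3,0,0,2],[0,0.2,0,0,2],[0,0,0,0,2]]]'

```text
t: 19.05
ee_pos: [0.5127, -0.0334, 0.2741]
tcp_rot: [0.255, -3.131, -0.001]
force: [-0.8, 0.5, 1.0]
opening: 0.0242
gripper_force: 29.6
```

```bash
python3 - <<'E'
from w import *
st=env.read_state();p,M,c=case_pos(st)
print("tip case",p.round(4),st["force"],st["ee_pos"],st["tcp_rot"],st["t"])
E
```

```text
tip case [-0.0933  0.0968  0.0761] [-0.83958404  0.54888877  1.04742507] [ 0.51271585 -0.03337824  0.27411432] [ 2.54645683e-01 -3.13087763e+00 -1.14864424e-03] 19.05
```

The pass is done: tip at case y = +97 mm, still pressed. I lift and return over the fork.

Request:
send_rows --motion '[[[0,0,-1,0,2],[0,0,-2.5,0,2],[0,0,-2.5,0,2],[0,0,-2.4,0,2],[0,0,0,0,2]]]'

```text
t: 19.68
ee_pos: [0.5136, -0.0339, 0.3605]
tcp_rot: [-0.254, 3.127, -0.002]
force: [-0.1, -1.0, -1.7]
opening: 0.0241
gripper_force: 29.7
```

Request:
send_rows --motion '[[[-0.5,2.3,0,0,2],[-1.2,5.4,0,0,2],[-1.2,5.4,0,0,2],[-1.2,5.4,0,0,2],[-1.15,5.23,0,0,2]]]'

```text
t: 20.3
ee_pos: [0.5257, 0.2107, 0.3568]
tcp_rot: [0.254, -3.129, 0.0]
force: [0.8, -0.9, -1.5]
opening: 0.0243
gripper_force: 29.7
```

Request:
send_rows --motion '[[[-0.5,2.5,0,0,2],[0,0,0,3.4,2],[0,0,0,0,2],[0,0,0,0,2]]]'

```text
t: 20.8
ee_pos: [0.5271, 0.234, 0.3574]
tcp_rot: [0.162, -3.136, 0.0]
force: [-0.0, -0.5, -0.6]
opening: 0.0238
gripper_force: 29.7
```

```bash
cat > n.py <<'E'
from w import *
st=env.read_state();M=R.from_rotvec(st["tcp_rot"]).as_matrix()
d=np.array([.5272,.2347,.2278])-st["ee_pos"]
print(st["ee_pos"],st["tcp_rot"],st["force"],"cm to go in tool axes",(M.T@d*100).round(2))
E
python3 n.py
```

```text
[0.52707644 0.23403316 0.35743278] [ 1.62211875e-01 -3.13617638e+00  2.69109751e-04] [-0.03415629 -0.45736492 -0.57492851] cm to go in tool axes [-0.04  0.07 12.96]
```

Request:
send_rows --motion '[[[-0.05,0.17,0,0,2],[0,0,2,0,2],[0,0,2,0,2],[0,0,1.5,0,2],[0,0,0.8,0,2]]]'

```text
t: 21.42
ee_pos: [0.5274, 0.2359, 0.2943]
tcp_rot: [0.161, -3.136, 0.0]
force: [0.4, 1.0, -0.1]
opening: 0.0239
gripper_force: 29.7
```

```bash
python3 n.py; python3 - <<'E'
from h import *
S=shot("side");save(S["color"][200:320,225:325],"crop7.png",5)
E
```

```text
[0.52742219 0.2359225  0.29431431] [ 1.61147438e-01 -3.13646244e+00  2.51146240e-04] [ 0.35909879  0.974513   -0.08272069] cm to go in tool axes [ 0.03 -0.12  6.65]
```

View pics/crop7.png

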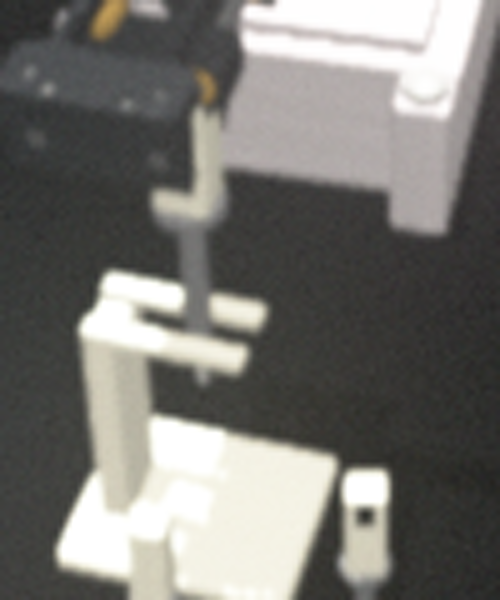

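The shaft is between the prongs, with the tip at crop (203,380) below the fork and low force. I continue down, stopping just on the prongs.

Request:
send_rows --motion '[[[0,0,1.5,0,2],[0,0,1.5,0,2],[0,0,1.5,0,2],[0,0,1.2,0,2],[0,0,0.5,0,2]]]'

```text
t: 22.1
ee_pos: [0.5272, 0.2361, 0.232]
tcp_rot: [0.161, -3.136, 0.0]
force: [0.2, -0.3, -0.5]
opening: 0.0236
gripper_force: 29.7
```

Request:
send_rows --motion '[[[0,0,0.35,0,2],[0,0,0.1,0,2],[0,0,0,0,2]]]'

```text
t: 22.48
ee_pos: [0.5278, 0.2362, 0.2291]
tcp_rot: [-0.161, 3.137, 0.0]
force: [-0.0, -0.3, -0.9]
opening: 0.0237
gripper_force: 29.7
```

Request:
send_rows --motion '[[[0,0,0.1,0,2],[0,0,0.1,0,2],[0,0,0,0,2]]]'

```text
t: 22.85
ee_pos: [0.5278, 0.2362, 0.2275]
tcp_rot: [-0.162, 3.137, 0.0]
force: [-2.4, -0.3, 4.6]
opening: 0.0236
gripper_force: 29.7
```

Contact on the prongs (+5 N). I open slowly.

Request:
send_rows --motion '[[[0,0,0,0,2.6],[0,0,0,0,3],[0,0,0,0,4],[0,0,0,0,6],[0,0,0,0,8.8]]]'

```text
t: 23.48
ee_pos: [0.5276, 0.2361, 0.2267]
tcp_rot: [0.161, -3.137, 0.0]
force: [-0.7, 0.6, -0.1]
opening: 0.0579
gripper_force: 0.0
```

Request:
send_rows --motion '[[[0,0,0,0,8.8],[0,0,0,0,8.8],[0,0,0,0,8.8],[0,0,0,0,8.8],[0,0,0,0,8.8]]]'

```text
t: 24.1
ee_pos: [0.5276, 0.2362, 0.2267]
tcp_rot: [-0.161, 3.137, -0.0]
force: [0.2, -0.3, 0.6]
opening: 0.0879
gripper_force: 0.0
```

Request:
send_rows --motion '[[[0,0,-2,0,8.8],[0,0,-3,0,8.8],[0,0,-3,0,8.8],[3,0,-1,0,8.8],[5,0,0,0,8.8]]]'

```text
t: 24.72
ee_pos: [0.4484, 0.2278, 0.318]
tcp_rot: [-0.16, 3.135, 0.001]
force: [-1.0, 0.3, -0.3]
opening: 0.0882
gripper_force: 0.0
```

Request:
send_rows --motion '[[[5,0,0,0,8.8],[1,0,0,0,8.8],[0,0,0,0,8.8],[0,0,0,0,8.8]]]'

```text
t: 25.22
ee_pos: [0.3895, 0.2218, 0.3171]
tcp_rot: [-0.161, 3.136, 0.0]
force: [0.7, 0.8, 0.8]
opening: 0.0881
gripper_force: 0.0
```

```bash
python3 - <<'E'
from h import *
T=shot("top");S=shot("side")
def crop(im,x,y,w,h,k): return cv2.resize(im[y:y+h,x:x+w],None,fx=k,fy=k,interpolation=cv2.INTER_CUBIC)
a=T["color"];b=S["color"]
l=crop(a,262,160,120,100,400/120)[:300]
l2=crop(a,160,205,100,75,4)
save(np.hstack([np.vstack([l,l2]),crop(b,225,130,120,180,400/120)]),"crop8.png")
print(env.read_state()["ee_pos"],env.read_state()["force"],env.read_state()["t"])
E
```

```text
[0.38934996 0.22174624 0.31669554] [ 0.51309597 -0.13211085  0.27300419] 25.325
```

View pics/crop8.png

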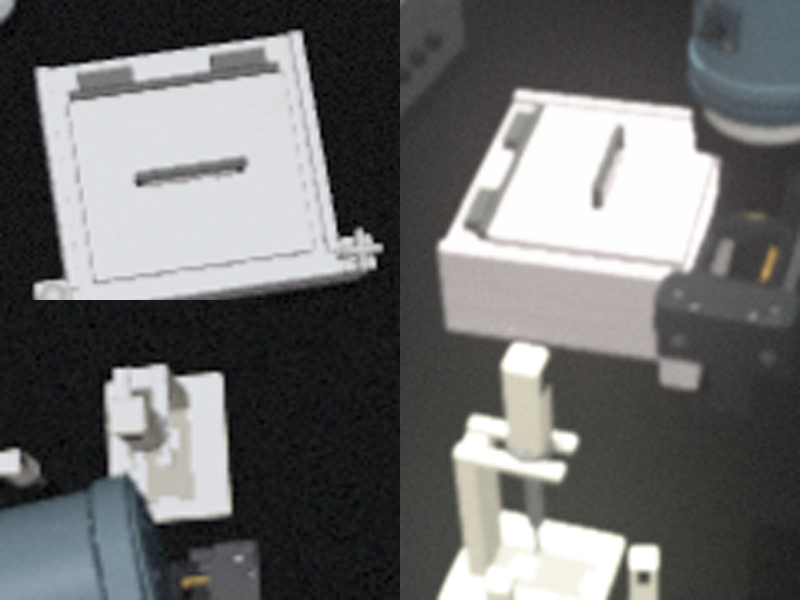

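The probe hangs upright in the fork as at the start (handle top at side crop (527,360), collar on the prongs), the lid is shut and the arm is clear. I hand the job in.

```bash
python3 -c "
from bench import env
print(env.sign_off())"
```

```text
the job is handed in; nothing more can be done
None
```

I shut the lid, ran the pressed probe along the front groove from the valve end to the cap end, hung it back in its fork and handed the job in at about 25 s; the sign-off gave no verdict.

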